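# Load a sample vial into the push-latch drawer of a vial reader

## Task

Load the sample vial into the bench reader: press on the front of the shut drawer until its push latch lets go and the drawer comes right out, stand the vial upright in the drawer's round well, fully down, and let go of it, then press the drawer back in until the latch catches and it stays shut by itself. Feel for the end stop of the latch and never lean on the reader harder than about 15 N; lower the glass vial gently, keep it upright, and do not shift the petri dish, the filter capsule or the mouse.

Things in the scene. Friction and masses are not known exactly. Their poses are not given: they have to be found in the camera images.
- reader: bench vial reader, fixed: grey and white housing 170 deep x 136 wide x 98 mm high (a display panel on its rear top rises to 110 mm). Origin: centre of its underside on the bench; x points from its front to its back (press direction), z up. Its front face, with a drawer bay 74 mm wide and 14 to 82 mm high, lies at x = -85 mm
- drawer_front (a point): centre of the flat outer face of the white drawer front (72 mm wide, from 16 to 82 mm above the bench; this point at 52 mm); with the drawer latched shut it stands 30 mm proud of the housing's front, pressed to the end stop still 9 mm or more. Moves with the drawer; axes as the reader's
- reader_drawer (a joint): drawer travel, m: 0 latched shut, 0.084 right out, negative pressed in. A spring pushes it out (2.4 N out, 4.5 N shut). Push-push latch: each press as far as the end stop, then letting go, switches it, out or shut; a shorter press does not. The end stop lies 9 to 20 mm inside shut, differs each time, is felt only: 5-7 N up to it, then about 10 N/mm; the latch switches in the last 1-2 mm before it
- drawer_well (a point): centre of the floor of the round well for the vial in the drawer, 23 mm above the bench; well 28 mm across, 19 mm deep with a bevelled mouth, in a flat aluminium block, 36 mm behind the inner side of the drawer front and 68 mm behind its outer face. Free from above only with the drawer out: then 46 mm in front of the housing. Moves with the drawer
- vial: sample vial, standing on the bench: clear glass, white screw cap, 26 mm across and 54 mm high (cap 24 mm across, the top 8 mm), about 22 g. Origin: centre of its underside, z up along its axis. The only vial on the front half of the bench
- petri_dish: bystander: lidded petri dish, 58 mm across, 15 mm high, lying left of the reader's drawer. Origin: centre of its underside
- capsule: bystander: light blue filter capsule with hose tails, 94 x 49 x 46 mm, lying on the bench right of the vial. Origin: centre of its underside
- mouse: bystander: black computer mouse, 105 x 58 x 36 mm, right of the laptop. Origin: centre of its underside
Not all that is in view belongs to the job. What is meant by the vial is not green or red, and is the smaller of those in its own colour.

How it is judged:
By the outcome, as a careful person would: the job done as asked, in the order asked, and still so for the second after the job is handed in, with the robot touching nothing.
It also fails if it takes over 72 s, if anything falls off the work surface, if the arm or the gripper's body presses on something with over 40 N, if the wrist force passes 120 N, or if a joint passes its speed limit or range.

## Robot

A 6-joint arm with a two-finger parallel gripper is mounted at the origin on a cart in front of the work surface, level with it; the furniture and walls round the work are solid. World frame = base frame: x ahead of the robot, y to its left, z up, the work surface at z = 0. Lengths are in m, angles in degrees, forces in N, time in s.
With the tool pointing down it reaches from about 0.3 to 0.775 m from the base axis. Payload 14.6 kg.
Tool frame: the origin (TCP) lies at the very end of the fingers, on their centre line; the grasp point (between the pads) lies 19 mm behind it; z points along the fingers, y is the line along which they close (so a half turn about z gives the same grasp; the last joint's range is limited). The gripper opens to 94 mm and grips with 3 to 60 N. Pads are 16 mm wide; open, the fingers measure 119 mm over their backs; the gripper's body (75 mm by 177 mm) begins 78 mm behind the grasp point.
Start: joints at [64.882, 17.183, 87.147, -0, 75.671, -3.816], TCP at [0.2, 0.512, 0.205] pointing down, gripper open.
Joint ranges: [-173.82, 173.82], [-45.26, 126.66], [13.44, 144.39], [-59.66, 239.66], [0, 175.72], [-146.38, 146.38]. Speed limits (degrees/s): [127.2, 127.2, 147.25, 180, 180, 180].

## Interface

Orientations are given as a 3x3 rotation matrix whose columns are the frame's x, y, z axes.
In Python, from rig import manip, capture gives the robot as it stands.
- The arm moves only by the tool step_arm, never from a script. Its argument "series" is a list of rows, each an object of numbers: "tx", "ty", "tz": the shift along the world's x, y, z in mm; "spin": the turn about the world's z in degrees; "gripper": the finger opening in mm, from 0 to 94. A call has 1 to 5 rows; each row shifts and turns the commanded pose from where the row before left it; what a row does not reach is not made up. A row lasts 1/12 s, in which the tool goes at most 41.7 mm and 7.16 degrees, less where a joint would pass 70% of its speed; a pose out of reach is approached as far as the arm can. A call with a gripper value outside its range is refused whole. The fingers move at their own pace and stop on an object; "squeeze" is the grip in N (left out, the last holds). Time passes only in rows, so rows that do not move let the fingers close. It gives the time, the measured TCP pose, the force, the opening and the grip force at its end, in the units of the state.
- manip.state(): the state, without advancing time (a new reading comes with each control period).
- capture(name): name is "scene" or "top"; returns a dict with "pixels" (480x640x3 uint8, red, green, blue), "intrinsics" (3x3 intrinsics, pixels), "R" (3x3) and "t" (3): a world point X has camera coordinates R X + t. Camera axes: x right, y down, z forward; pixel columns grow to the right and rows downward; lengths in m; the calibration is good to about 2 mm. A picture is of the moment at which its call begins. There is no depth.
- manip.sign_off(): hands the job in; it is judged then, once.
The state is a dict: "t": time; "q": joint angles; "joint_velocities": joint speeds; "joint_torque": joint torques, N m; "tcp_pos": TCP position; "eef_rot": TCP orientation; "force": force on the tool from outside, world axes, zero at the start; "torque": the same for the moment, N m; "grip_width": opening from 0.0 (shut) to 1.0 (fully open); "gripper_force": force on a finger pad.
Only numpy, scipy, OpenCV 4.12 (cv2) and the standard library are available. Lean on these libraries where they do the work, as an engineer would, in place of code of your own. Each camera call takes 0.05 s, during which the arm holds its last target. There are 200 camera calls.

## Working session

There is one attempt and no reset: what is moved stays moved. The work goes in short steps, Python scripts to look and compute and a tool call to move; the robot and the scene stay as the last step left them, time stands still between calls to the robot, and variables do not carry over. Pictures are saved under pics/ and viewed, at most 10 in all, crops included, and the job is handed in when it is done.

Besides the shell and the picture viewer there is one more tool, called after ">>>" in YAML: its name, and indented under it one key for each argument. step_arm: Moves the arm, as the interface text tells. Its arguments: {"type":"object","properties":{"series":{"type":"array"},"squeeze":{"type":"number"}},"required":["series"]}

```bash
mkdir -p pics; cat > h.py <<'E'
import numpy as np, cv2, json
from rig import manip, capture
def snap(cam,name):
    c=capture(cam); cv2.imwrite(f'pics/{name}.png',c['pixels'][:,:,::-1])
    np.savez(f'pics/{name}.npz',K=c['intrinsics'],R=c['R'],t=c['t']); return c
def P(name):
    d=np.load(f'pics/{name}.npz'); return d['K'],d['R'],d['t']
def proj(name,X):
    K,R,t=P(name); p=K@(R@np.array(X,float)+np.array(t)); return p[:2]/p[2]
def onz(name,uv,z):
    K,R,t=P(name); d=R.T@np.linalg.inv(K)@[uv[0],uv[1],1]; o=-R.T@t
    return o+d*(z-o[2])/d[2]
def tri(n1,u1,n2,u2):
    A=[];
    for n,u in((n1,u1),(n2,u2)):
        K,R,t=P(n);M=K@np.c_[R,t]; A+= [u[0]*M[2]-M[0],u[1]*M[2]-M[1]]
    X=np.linalg.svd(np.array(A))[2][-1]; return X[:3]/X[3]
E
python3 - <<'E'
from h import *
for c in("scene","top"):
    d=snap(c,c+'0'); print(c,d['intrinsics'].tolist(),np.round(-d['R'].T@d['t'],3),np.round(d['R'],3).tolist())
print(manip.state())
E
```

```text
scene [[441.2488260100749, 0.0, 319.1397665071167], [0.0, 441.2488260100749, 239.86214066354216], [0.0, 0.0, 1.0]] [-0.024 -0.557  0.642] [[0.763, -0.646, -0.018], [-0.365, -0.408, -0.837], [0.533, 0.646, -0.547]]
top [[593.4724690246845, 0.0, 320.18576333302656], [0.0, 593.4724690246845, 228.58378406475833], [0.0, 0.0, 1.0]] [0.311 0.131 1.487] [[-0.019, -1.0, 0.003], [-0.986, 0.018, -0.166], [0.166, -0.006, -0.986]]
{'t': 0.1, 'q': array([ 6.48807645e+01,  1.72126893e+01,  8.71751534e+01, -3.07442697e-04,
        7.56688042e+01, -3.81368831e+00]), 'joint_velocities': array([ 0.04652307, -0.21789939, -0.07913624,  0.03683399, -0.03870162,
        0.06628004]), 'joint_torque': array([-7.17922831e-06, -5.32649410e+01, -3.53282475e+01,  7.09069194e-02,
        2.34972319e-02, -1.27956328e-04]), 'tcp_pos': array([0.19972958, 0.51221969, 0.20495246]), 'eef_rot': array([[-9.31656525e-01,  3.63339988e-01, -4.14988860e-04],
       [ 3.63340220e-01,  9.31656095e-01, -8.97379695e-04],
       [ 6.05729731e-05, -9.86831792e-04, -9.99999511e-01]]), 'force': array([ 0.30787605, -0.24643054, -0.95182436]), 'torque': array([-0.02664142, -0.00522758, -0.02148325]), 'gripper_force': 0.0, 'grip_width': 1.0026862269460095}
```

View pics/scene0.png

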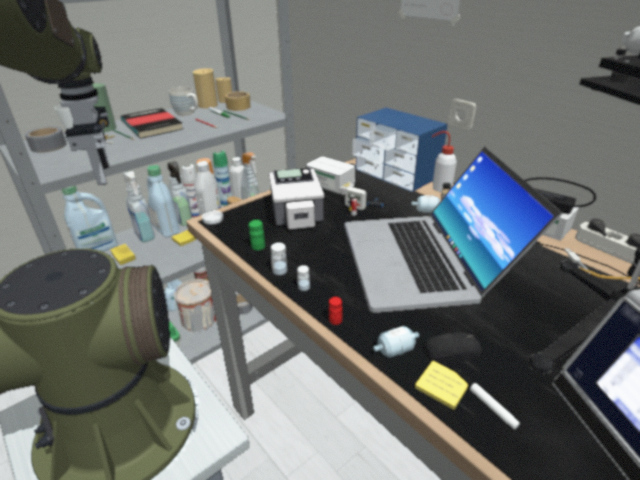

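View pics/top0.png

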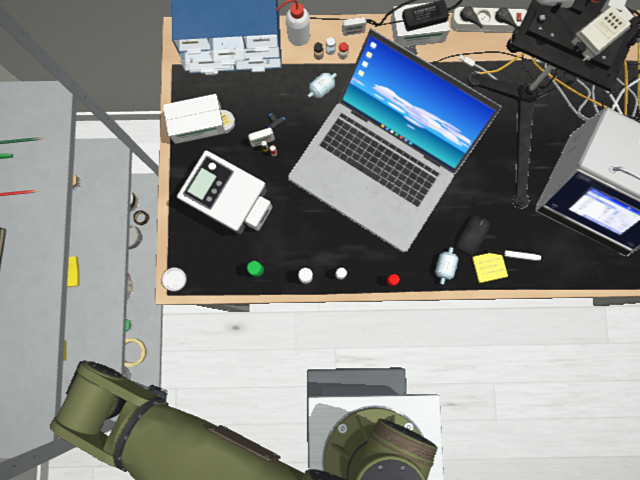

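The smaller white-capped vial is at about (341,273) in top and (303,278) in scene. The reader's drawer front is near (262,213) in top and (300,215) in scene. I'll zoom in on both views.

```bash
python3 - <<'E'
from h import *
t=cv2.imread('pics/top0.png');s=cv2.imread('pics/scene0.png')
r=lambda a,f:cv2.resize(a,None,fx=f,fy=f,interpolation=cv2.INTER_CUBIC)
A=r(t[145:245,170:290],4) ; B=r(s[160:235,260:340],5)
C=r(t[255:295,290:360],5); D=r(s[235:300,260:320],4)
M=np.zeros((600,800,3),np.uint8)
M[:375,:400]=B; M[:400,400:800]=A[:,:400]; M[400:600,400:750]=C; M[375:600,:240]=D[:225]
cv2.imwrite('pics/m0.png',M)
for uv in[(306,275),(341,273)]: print(onz('top0',uv,.054))
print(onz('top0',(259,212),.08),onz('top0',(394,280),.05))
E
```

```text
[0.43957209 0.15955599 0.054     ]
[0.44283859 0.07484349 0.054     ]
[0.59165369 0.27028232 0.08      ] [ 0.42384924 -0.05321906  0.05      ]
```

View pics/m0.png

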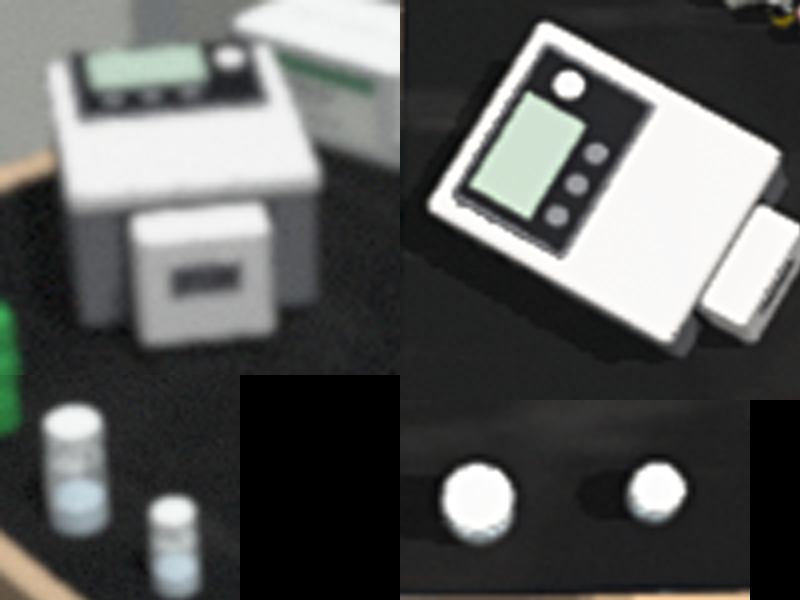

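The crops show the target vial's cap top at top (341.4,273) and scene (303,269). The housing top corners in top are about (205.5,150.5), (177.5,196.2), (238.8,230.8) and (265,183.8). The drawer face centre in scene is about (301,217.4).

```bash
python3 - <<'E'
from h import *
print('vial top',tri('top0',(341.2,272.6),'scene0',(303,269)), 'bottom scene',onz('scene0',(304,290-6+0),0))
c=[onz('top0',u,.098) for u in[(205.5,150.5),(177.5,196.2),(238.8,230.8),(265,183.8)]]
c=np.array(c);print(c.round(3));
n=np.linalg.norm
print([n(c[i]-c[(i+1)%4]).round(4) for i in range(4)])
ax=(c[0]-c[3]+c[1]-c[2])[:2]; w=(c[1]-c[0]+c[2]-c[3])[:2]
th=np.degrees(np.arctan2(ax[1],ax[0])); print('yaw',th,'from width',np.degrees(np.arctan2(w[1],w[0]))-90)
y=np.radians(th);X=np.array([np.cos(y),np.sin(y)])
o=c.mean(0)[:2];print('origin',o,'front pt',o-.115*X,'open face',o-.199*X,'open well',o-.131*X)
f=o-.115*X
for name in('top0','scene0'): print(name,'face proj',proj(name,[*f,.052]),'top edge ctr',proj(name,[*f,.082]), 'corners',[proj(name,[*(c[k][:2]),.098]).round(1) for k in range(4)])
# tri of housing front top corners
print(tri('top0',(238.8,230.8),'scene0',(260+72/5,160+202/5)),tri('top0',(265,183.8),'scene0',(260+320/5,160+185/5)))
E
```

```text
vial top [0.44499819 0.07358173 0.05334803] bottom scene [0.45576836 0.08284112 0.        ]
[[0.743 0.398 0.098]
 [0.63  0.464 0.098]
 [0.544 0.316 0.098]
 [0.657 0.254 0.098]]
[np.float64(0.13), np.float64(0.1707), np.float64(0.1295), np.float64(0.1676)]
yaw 59.37328942506505 from width 60.44376455137018
origin [0.6432792  0.35799153] front pt [0.5846933 0.2590335] open face [0.54190012 0.18675111] open well [0.57654221 0.24526543]
top0 face proj [264.70732925 216.90037367] top edge ctr [263.5914164  214.58879272] corners [array([205.5, 150.5]), array([177.5, 196.2]), array([238.8, 230.8]), array([265. , 183.8])]
scene0 face proj [299.87457434 217.14977402] top edge ctr [299.39390123 207.2537955 ] corners [array([312. , 168.7]), array([268.6, 172.6]), array([273.4, 199.2]), array([321.5, 193.9])]
[0.54489063 0.31671158 0.09349698] [0.66126381 0.2539397  0.08659262]
```

>>> step_arm:
  series:
    - {"tx":31,"ty":-26,"gripper":0}
    - {"tx":31,"ty":-26}
    - {"tx":31,"ty":-26}
    - {"tx":31,"ty":-26}
    - {"tx":31,"ty":-26}
  squeeze: 20

```text
$.series[0]: bad value
```

>>> step_arm:
  series:
    - {"tx":31,"ty":-26,"spin":7}
    - {"tx":31,"ty":-26,"spin":7}
    - {"tx":31,"ty":-26,"spin":7}
    - {"tx":31,"ty":-26,"spin":7}
    - {"tx":31,"ty":-26,"spin":7}

```text
$.series[0]: bad value
```

>>> step_arm:
  series:
    - {"tx":20,"ty":-30,"spin":7}
    - {"tx":10,"ty":-11,"spin":7}
    - {"spin":7,"tz":-20}
    - {"spin":7,"tz":-20}
    - {"spin":7,"tz":-20}

```text
$.series[0]: bad value
```

```bash
python3 - <<'E'
from h import *
s=manip.state();R=s['eef_rot'];print(s['t'],s['tcp_pos'],s['q'],s['force'],s['grip_width'],'y ang',np.degrees(np.arctan2(R[1,1],R[0,1])))
t=snap('top','top1')['pixels'][:,:,::-1];c=snap('scene','scene1')['pixels'][:,:,::-1]
r=lambda a:cv2.resize(a,(400,400),interpolation=cv2.INTER_CUBIC)
cv2.imwrite('pics/m1.png',np.hstack([r(t[150:300,200:350]),r(c[130:280,240:390])]))
E
```

```text
0.1 [0.19972958 0.51221969 0.20495246] [ 6.48807645e+01  1.72126893e+01  8.71751534e+01 -3.07442697e-04
  7.56688042e+01 -3.81368831e+00] [ 0.30787605 -0.24643054 -0.95182436] 1.0026862269460095 y ang 68.69453074075417
```

View pics/m1.png

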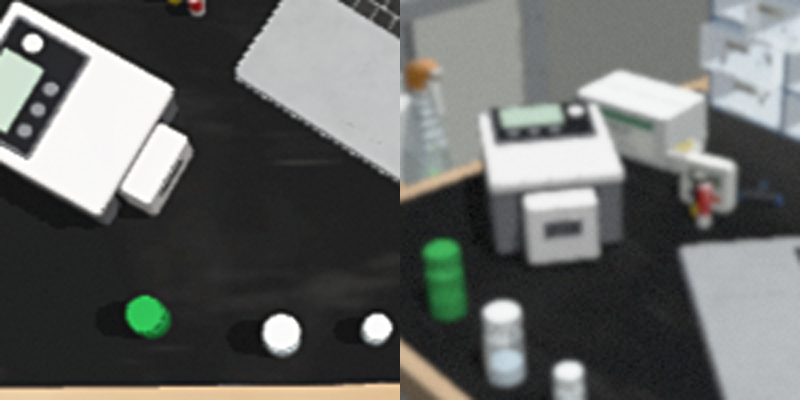

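The moves were refused, so the arm hasn't moved. The picture is unchanged, with the drawer still shut. Rows probably need every field, so I'll try one row with all of them.

>>> step_arm:
  series:
    - {"tx":31,"ty":-26,"tz":0,"spin":0,"gripper":0}
  squeeze: 20

```text
t: 0.28
tcp_pos: [0.2279, 0.4885, 0.205]
eef_rot: [[-0.933, 0.359, -0.001], [0.359, 0.933, 0.0], [0.001, -0.0, -1.0]]
force: [1.1, 0.6, -0.4]
grip_width: 0.96
gripper_force: 0.0
```

>>> step_arm:
  series:
    - {"tx":31,"ty":-26,"tz":0,"spin":0,"gripper":0}
    - {"tx":31,"ty":-26,"tz":0,"spin":0,"gripper":0}
    - {"tx":31,"ty":-26,"tz":0,"spin":0,"gripper":0}
    - {"tx":31,"ty":-26,"tz":0,"spin":7,"gripper":0}
    - {"tx":31,"ty":-26,"tz":0,"spin":7,"gripper":0}

```text
t: 0.7
tcp_pos: [0.3821, 0.3592, 0.2055]
eef_rot: [[-0.99, 0.142, -0.0], [0.142, 0.99, -0.0], [0.0, -0.0, -1.0]]
force: [0.7, -0.1, -0.3]
grip_width: 0.611
gripper_force: 0.0
```

>>> step_arm:
  series:
    - {"tx":31,"ty":-26,"tz":0,"spin":7,"gripper":0}
    - {"tx":31,"ty":-26,"tz":0,"spin":7,"gripper":0}
    - {"tx":31,"ty":-26,"tz":0,"spin":7,"gripper":0}
    - {"tx":31,"ty":-26,"tz":0,"spin":7,"gripper":0}
    - {"tx":20,"ty":-30,"tz":0,"spin":7,"gripper":0}

```text
t: 1.12
tcp_pos: [0.5205, 0.2312, 0.2051]
eef_rot: [[-0.903, -0.429, -0.0], [-0.429, 0.903, -0.0], [0.0, -0.0, -1.0]]
force: [-0.1, -0.1, -0.9]
grip_width: 0.256
gripper_force: 0.0
```

>>> step_arm:
  series:
    - {"tx":20,"ty":-11,"tz":0,"spin":7,"gripper":0}
    - {"tx":0,"ty":0,"tz":-20,"spin":7,"gripper":0}
    - {"tx":0,"ty":0,"tz":-20,"spin":7,"gripper":0}
    - {"tx":0,"ty":0,"tz":-20,"spin":7,"gripper":0}
    - {"tx":0,"ty":0,"tz":0,"spin":4,"gripper":0}

```text
t: 1.53
tcp_pos: [0.5372, 0.2208, 0.1412]
eef_rot: [[-0.538, -0.843, -0.006], [-0.843, 0.538, -0.002], [0.005, 0.004, -1.0]]
force: [-0.1, -0.0, 0.2]
grip_width: 0.002
gripper_force: 0.0
```

```bash
python3 - <<'E'
from h import *
s=manip.state();R=s['eef_rot'];print(s['t'],s['tcp_pos'],s['q'],s['force'],s['grip_width'],'y ang',np.degrees(np.arctan2(R[1,1],R[0,1])))
t=snap('top','top1')['pixels'][:,:,::-1];c=snap('scene','scene1')['pixels'][:,:,::-1]
r=lambda a:cv2.resize(a,(400,400),interpolation=cv2.INTER_CUBIC)
print(proj('top1',s['tcp_pos']),proj('scene1',s['tcp_pos']))
cv2.imwrite('pics/m1b.png',np.hstack([r(t[150:300,200:350]),r(c[130:280,240:390])]))
E
```

```text
1.5333 [0.53716708 0.22078505 0.14119033] [ 1.87300668e+01  2.45842081e+01  8.59297525e+01  6.70065479e-04
  6.98361575e+01 -1.28730029e+02] [-0.06597173 -0.01547834  0.20896168] 0.0017646271465097576 y ang 147.4593401901271
[277.93966783 229.70849709] [292.68061309 197.93661033]
```

View pics/m1b.png

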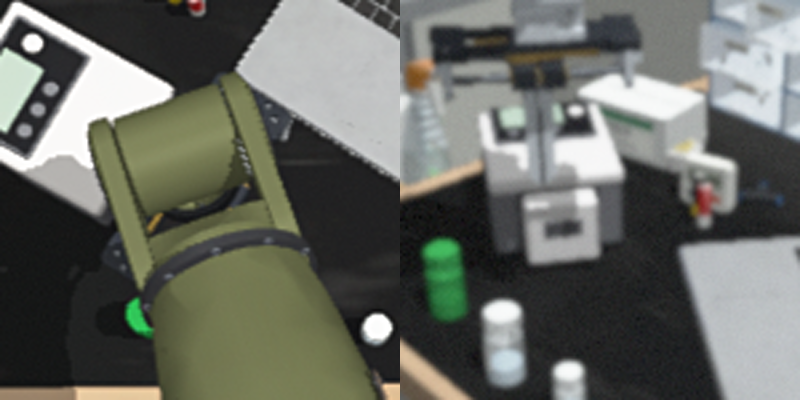

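The tip shows where calibration predicts it, at scene (293,198) and crop (140,182). It is 57 mm in front of the face and 23 mm off to the left, so I'll correct sideways and descend.

>>> step_arm:
  series:
    - {"tx":20,"ty":-11,"tz":-10,"spin":2.5,"gripper":0}
    - {"tx":0,"ty":0,"tz":-30,"spin":0,"gripper":0}
    - {"tx":0,"ty":0,"tz":-30,"spin":0,"gripper":0}
    - {"tx":0,"ty":0,"tz":-30,"spin":0,"gripper":0}
    - {"tx":0,"ty":0,"tz":0,"spin":0,"gripper":0}

```text
t: 2.05
tcp_pos: [0.5563, 0.2098, 0.0407]
eef_rot: [[-0.509, -0.861, -0.007], [-0.861, 0.509, -0.002], [0.005, 0.005, -1.0]]
force: [-1.0, -0.6, -1.4]
grip_width: 0.0
gripper_force: 0.0
```

>>> step_arm:
  series:
    - {"tx":6,"ty":10.4,"tz":0,"spin":0,"gripper":0}
    - {"tx":5,"ty":8.7,"tz":0,"spin":0,"gripper":0}
    - {"tx":4,"ty":6.9,"tz":0,"spin":0,"gripper":0}
    - {"tx":2,"ty":3.5,"tz":0,"spin":0,"gripper":0}
    - {"tx":0,"ty":0,"tz":0,"spin":0,"gripper":0}

```text
t: 2.47
tcp_pos: [0.5762, 0.2408, 0.0466]
eef_rot: [[-0.506, -0.862, 0.001], [-0.862, 0.506, 0.0], [-0.001, -0.001, -1.0]]
force: [1.0, -0.6, -0.5]
grip_width: 0.006
gripper_force: 0.0
```

>>> step_arm:
  series:
    - {"tx":1,"ty":1.73,"tz":0,"spin":0,"gripper":0}
    - {"tx":1,"ty":1.73,"tz":0,"spin":0,"gripper":0}
    - {"tx":1,"ty":1.73,"tz":0,"spin":0,"gripper":0}
    - {"tx":0,"ty":0,"tz":0,"spin":0,"gripper":0}

```text
t: 2.8
tcp_pos: [0.5788, 0.2454, 0.0456]
eef_rot: [[-0.506, -0.862, 0.0], [-0.862, 0.506, 0.0], [-0.0, -0.0, -1.0]]
force: [0.7, 0.0, 0.8]
grip_width: 0.005
gripper_force: 0.0
```

>>> step_arm:
  series:
    - {"tx":1,"ty":1.73,"tz":0,"spin":0,"gripper":0}
    - {"tx":1,"ty":1.73,"tz":0,"spin":0,"gripper":0}
    - {"tx":0,"ty":0,"tz":0,"spin":0,"gripper":0}

```text
t: 3.05
tcp_pos: [0.5808, 0.2489, 0.0455]
eef_rot: [[-0.506, -0.862, 0.0], [-0.862, 0.506, 0.0], [-0.0, -0.0, -1.0]]
force: [0.2, 0.1, -0.4]
grip_width: 0.002
gripper_force: 0.0
```

>>> step_arm:
  series:
    - {"tx":1,"ty":1.73,"tz":0,"spin":0,"gripper":0}
    - {"tx":1,"ty":1.73,"tz":0,"spin":0,"gripper":0}
    - {"tx":0,"ty":0,"tz":0,"spin":0,"gripper":0}

```text
t: 3.3
tcp_pos: [0.5828, 0.2525, 0.0455]
eef_rot: [[-0.506, -0.863, 0.0], [-0.863, 0.506, 0.0], [-0.0, -0.0, -1.0]]
force: [0.6, -0.1, -0.1]
grip_width: 0.004
gripper_force: 0.0
```

>>> step_arm:
  series:
    - {"tx":1,"ty":1.73,"tz":0,"spin":0,"gripper":0}
    - {"tx":1,"ty":1.73,"tz":0,"spin":0,"gripper":0}
    - {"tx":0,"ty":0,"tz":0,"spin":0,"gripper":0}

```text
t: 3.55
tcp_pos: [0.5846, 0.2555, 0.0454]
eef_rot: [[-0.506, -0.862, -0.001], [-0.862, 0.506, -0.001], [0.001, 0.0, -1.0]]
force: [-3.4, -4.3, 3.2]
grip_width: 0.002
gripper_force: 2.1
```

>>> step_arm:
  series:
    - {"tx":0.5,"ty":0.87,"tz":0,"spin":0,"gripper":0}
    - {"tx":0.5,"ty":0.87,"tz":0,"spin":0,"gripper":0}
    - {"tx":0.5,"ty":0.87,"tz":0,"spin":0,"gripper":0}
    - {"tx":0.5,"ty":0.87,"tz":0,"spin":0,"gripper":0}
    - {"tx":0.5,"ty":0.87,"tz":0,"spin":0,"gripper":0}

```text
t: 3.97
tcp_pos: [0.587, 0.2596, 0.0454]
eef_rot: [[-0.506, -0.862, -0.001], [-0.862, 0.506, -0.001], [0.001, 0.0, -1.0]]
force: [-2.1, -4.6, 1.8]
grip_width: 0.008
gripper_force: 2.6
```

>>> step_arm:
  series:
    - {"tx":0.4,"ty":0.7,"tz":0,"spin":0,"gripper":0}
    - {"tx":0.4,"ty":0.7,"tz":0,"spin":0,"gripper":0}
    - {"tx":0,"ty":0,"tz":0,"spin":0,"gripper":0}

```text
t: 4.22
tcp_pos: [0.5879, 0.2612, 0.0454]
eef_rot: [[-0.506, -0.862, -0.0], [-0.862, 0.506, -0.0], [0.001, 0.0, -1.0]]
force: [-1.8, -3.9, 1.1]
grip_width: 0.006
gripper_force: 2.2
```

>>> step_arm:
  series:
    - {"tx":0.3,"ty":0.52,"tz":0,"spin":0,"gripper":0}
    - {"tx":0.3,"ty":0.52,"tz":0,"spin":0,"gripper":0}
    - {"tx":0,"ty":0,"tz":0,"spin":0,"gripper":0}

```text
t: 4.47
tcp_pos: [0.5885, 0.2622, 0.0454]
eef_rot: [[-0.506, -0.862, -0.0], [-0.862, 0.506, -0.0], [0.0, 0.0, -1.0]]
force: [-2.1, -3.9, 1.3]
grip_width: 0.002
gripper_force: 2.3
```

>>> step_arm:
  series:
    - {"tx":0.3,"ty":0.52,"tz":0,"spin":0,"gripper":0}
    - {"tx":0.3,"ty":0.52,"tz":0,"spin":0,"gripper":0}
    - {"tx":0,"ty":0,"tz":0,"spin":0,"gripper":0}

```text
t: 4.72
tcp_pos: [0.5892, 0.2633, 0.0454]
eef_rot: [[-0.506, -0.862, -0.0], [-0.862, 0.506, -0.0], [0.0, -0.0, -1.0]]
force: [-2.2, -4.3, 2.0]
grip_width: 0.002
gripper_force: 2.3
```

>>> step_arm:
  series:
    - {"tx":0.3,"ty":0.52,"tz":0,"spin":0,"gripper":0}
    - {"tx":0.3,"ty":0.52,"tz":0,"spin":0,"gripper":0}
    - {"tx":0,"ty":0,"tz":0,"spin":0,"gripper":0}

```text
t: 4.97
tcp_pos: [0.5898, 0.2644, 0.0454]
eef_rot: [[-0.506, -0.862, -0.0], [-0.862, 0.506, -0.0], [0.0, -0.0, -1.0]]
force: [-1.3, -4.3, 1.0]
grip_width: 0.004
gripper_force: 2.3
```

>>> step_arm:
  series:
    - {"tx":0.3,"ty":0.52,"tz":0,"spin":0,"gripper":0}
    - {"tx":0.3,"ty":0.52,"tz":0,"spin":0,"gripper":0}
    - {"tx":0,"ty":0,"tz":0,"spin":0,"gripper":0}

```text
t: 5.22
tcp_pos: [0.5904, 0.2654, 0.0454]
eef_rot: [[-0.506, -0.862, -0.0], [-0.862, 0.506, -0.0], [0.0, -0.0, -1.0]]
force: [-1.2, -4.2, 2.0]
grip_width: 0.003
gripper_force: 2.3
```

>>> step_arm:
  series:
    - {"tx":0.3,"ty":0.52,"tz":0,"spin":0,"gripper":0}
    - {"tx":0.3,"ty":0.52,"tz":0,"spin":0,"gripper":0}
    - {"tx":0,"ty":0,"tz":0,"spin":0,"gripper":0}

```text
t: 5.47
tcp_pos: [0.591, 0.2664, 0.0454]
eef_rot: [[-0.506, -0.862, -0.0], [-0.862, 0.506, -0.0], [0.0, -0.0, -1.0]]
force: [-1.1, -5.0, 0.2]
grip_width: 0.005
gripper_force: 2.3
```

>>> step_arm:
  series:
    - {"tx":0.3,"ty":0.52,"tz":0,"spin":0,"gripper":0}
    - {"tx":0.3,"ty":0.52,"tz":0,"spin":0,"gripper":0}
    - {"tx":0,"ty":0,"tz":0,"spin":0,"gripper":0}

```text
t: 5.72
tcp_pos: [0.5916, 0.2675, 0.0454]
eef_rot: [[-0.506, -0.862, 0.0], [-0.862, 0.506, -0.0], [0.0, -0.0, -1.0]]
force: [-1.7, -4.8, 1.7]
grip_width: 0.001
gripper_force: 2.3
```

>>> step_arm:
  series:
    - {"tx":0.3,"ty":0.52,"tz":0,"spin":0,"gripper":0}
    - {"tx":0.3,"ty":0.52,"tz":0,"spin":0,"gripper":0}
    - {"tx":0,"ty":0,"tz":0,"spin":0,"gripper":0}

```text
t: 5.97
tcp_pos: [0.5922, 0.2685, 0.0454]
eef_rot: [[-0.506, -0.862, 0.0], [-0.862, 0.506, -0.0], [0.0, -0.0, -1.0]]
force: [-1.2, -5.0, 1.0]
grip_width: 0.003
gripper_force: 2.3
```

>>> step_arm:
  series:
    - {"tx":0.3,"ty":0.52,"tz":0,"spin":0,"gripper":0}
    - {"tx":0.3,"ty":0.52,"tz":0,"spin":0,"gripper":0}
    - {"tx":0,"ty":0,"tz":0,"spin":0,"gripper":0}

```text
t: 6.22
tcp_pos: [0.5925, 0.269, 0.0454]
eef_rot: [[-0.506, -0.862, -0.001], [-0.862, 0.506, -0.001], [0.002, 0.0, -1.0]]
force: [-4.4, -9.4, 4.5]
grip_width: 0.009
gripper_force: 5.1
```

The force along the press is now about 10.3 N, so this is the end stop. I'll retreat and let the drawer come out.

>>> step_arm:
  series:
    - {"tx":-5,"ty":-8.7,"tz":0,"spin":0,"gripper":0}
    - {"tx":-10,"ty":-17.3,"tz":0,"spin":0,"gripper":0}
    - {"tx":-10,"ty":-17.3,"tz":0,"spin":0,"gripper":0}
    - {"tx":-10,"ty":-17.3,"tz":0,"spin":0,"gripper":0}
    - {"tx":-10,"ty":-17.3,"tz":0,"spin":0,"gripper":0}

```text
t: 6.63
tcp_pos: [0.5474, 0.1916, 0.0455]
eef_rot: [[-0.506, -0.863, 0.001], [-0.863, 0.506, 0.001], [-0.001, -0.0, -1.0]]
force: [-0.0, -0.1, -0.4]
grip_width: 0.006
gripper_force: 0.0
```

>>> step_arm:
  series:
    - {"tx":-10,"ty":-17.3,"tz":0,"spin":0,"gripper":0}
    - {"tx":-10,"ty":-17.3,"tz":0,"spin":0,"gripper":0}
    - {"tx":0,"ty":0,"tz":35,"spin":0,"gripper":0}
    - {"tx":0,"ty":0,"tz":35,"spin":0,"gripper":0}
    - {"tx":0,"ty":0,"tz":35,"spin":0,"gripper":55}

```text
t: 7.05
tcp_pos: [0.5276, 0.1573, 0.152]
eef_rot: [[-0.506, -0.862, 0.0], [-0.862, 0.506, 0.001], [-0.001, 0.0, -1.0]]
force: [-0.1, 1.0, 0.7]
grip_width: 0.048
gripper_force: 0.0
```

>>> step_arm:
  series:
    - {"tx":-20,"ty":-20,"tz":0,"spin":0,"gripper":55}
    - {"tx":-25,"ty":-25,"tz":0,"spin":0,"gripper":55}
    - {"tx":-25,"ty":-25,"tz":0,"spin":0,"gripper":55}
    - {"tx":-10,"ty":-15,"tz":0,"spin":0,"gripper":55}
    - {"tx":0,"ty":0,"tz":0,"spin":0,"gripper":55}

```text
t: 7.47
tcp_pos: [0.4465, 0.0707, 0.1509]
eef_rot: [[-0.507, -0.862, 0.001], [-0.862, 0.507, 0.0], [-0.001, -0.001, -1.0]]
force: [-0.1, 0.4, 0.3]
grip_width: 0.393
gripper_force: 0.0
```

```bash
python3 - <<'E'
from h import *
s=manip.state();R=s['eef_rot'];print(s['t'],s['tcp_pos'],s['q'],s['force'],s['grip_width'],'y ang',np.degrees(np.arctan2(R[1,1],R[0,1])))
t=snap('top','top2')['pixels'][:,:,::-1];c=snap('scene','scene2')['pixels'][:,:,::-1]
r=lambda a:cv2.resize(a,None,fx=4,fy=4,interpolation=cv2.INTER_CUBIC)
print('tcp',proj('scene2',s['tcp_pos']))
cv2.imwrite('pics/m2.png',np.hstack([r(t[165:290,215:315]),r(c[175:300,255:355])]))
E
```

```text
7.4667 [0.44653215 0.07072575 0.15094529] [ 4.34693805e+00  7.90111036e+00  1.06159433e+02  1.78909632e-02
  6.58648947e+01 -1.45169613e+02] [-0.06300222  0.35733281  0.3457744 ] 0.3934098866961232 y ang 149.5092211310057
tcp [301.4992012  232.20704289]
```

View pics/m2.png

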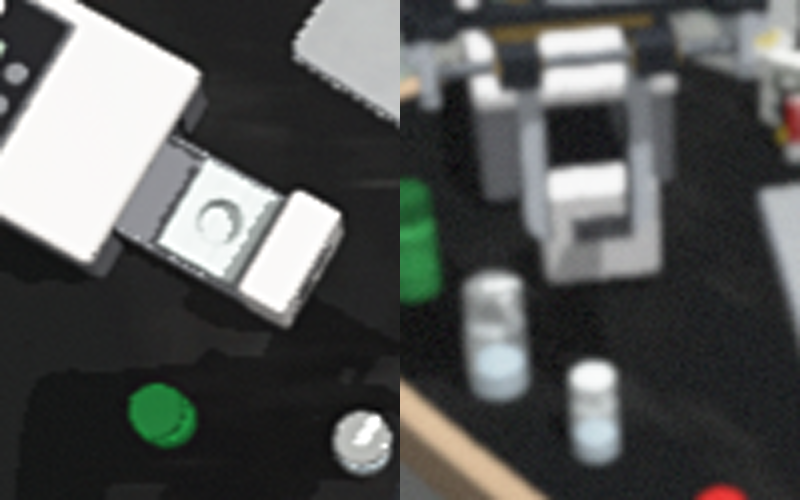

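The drawer is fully out, with the well mouth at top (269.5,220.5). The gripper is open above the vial. Joint 6 is near its limit, so I'll spin back.

```bash
python3 - <<'E'
from h import *
print('vial', tri('top0',(341.2,272.6),'scene2',(303.3,268)), onz('top0',(341.2,272.6),.054),onz('scene2',(303.3,268),.054),'base',onz('scene2',(304.3,287.6),0))
print('well top view',onz('top2',(269.5,220.5),.042), 'housing-based pred [.5765 .2453]')
# auto vial cap centroid in top0
im=cv2.imread('pics/top0.png').min(2)[255:295,325:357]
m=(im>150).astype(np.uint8);n,l,st,c=cv2.connectedComponentsWithStats(m);print(st,c+[325,255])
E
```

```text
vial [0.4450634  0.07348637 0.05599605] [0.4437984 0.0743358 0.054    ] [0.44950149 0.07428248 0.054     ] base [0.44813835 0.07217318 0.        ]
well top view [0.57731668 0.24809711 0.042     ] housing-based pred [.5765 .2453]
[[   0    0   32   40 1172]
 [  11   13   11   11   88]
 [  12   39   20    1   20]] [[340.36177474 274.30716724]
 [340.97727273 272.63636364]
 [346.5        294.        ]]
```

>>> step_arm:
  series:
    - {"tx":-1.5,"ty":3,"tz":0,"spin":-7,"gripper":55}
    - {"tx":0,"ty":0,"tz":-20,"spin":-7,"gripper":55}
    - {"tx":0,"ty":0,"tz":-20,"spin":-6,"gripper":55}
    - {"tx":0,"ty":0,"tz":-10,"spin":0,"gripper":55}
    - {"tx":0,"ty":0,"tz":0,"spin":0,"gripper":55}

```text
t: 7.98
tcp_pos: [0.4457, 0.0758, 0.0986]
eef_rot: [[-0.768, -0.64, -0.003], [-0.64, 0.768, -0.0], [0.003, 0.002, -1.0]]
force: [0.4, 0.8, -0.3]
grip_width: 0.583
gripper_force: 0.0
```

>>> step_arm:
  series:
    - {"tx":0,"ty":-2,"tz":-20,"spin":0,"gripper":55}
    - {"tx":0,"ty":0,"tz":-25,"spin":0,"gripper":55}
    - {"tx":0,"ty":0,"tz":-20,"spin":0,"gripper":55}
    - {"tx":0,"ty":0,"tz":-7,"spin":0,"gripper":55}
    - {"tx":0,"ty":0,"tz":0,"spin":0,"gripper":55}

```text
t: 8.4
tcp_pos: [0.4461, 0.0734, 0.0279]
eef_rot: [[-0.769, -0.639, -0.002], [-0.639, 0.769, -0.0], [0.002, 0.001, -1.0]]
force: [-0.2, -0.1, 0.5]
grip_width: 0.582
gripper_force: 0.0
```

```bash
python3 - <<'E'
from h import *
s=manip.state();print(s['t'],s['tcp_pos'],s['force'],s['grip_width'])
c=snap('scene','scene3')['pixels'][:,:,::-1]
r=lambda a:cv2.resize(a,None,fx=6,fy=6,interpolation=cv2.INTER_CUBIC)
print('tcp',proj('scene3',s['tcp_pos']))
cv2.imwrite('pics/m3.png',r(c[235:310,255:355]))
E
```

```text
8.4 [0.44611686 0.07344224 0.02787312] [-0.17873289 -0.14828325  0.50590489] 0.5820422270544109
tcp [302.79405524 278.07786945]
```

View pics/m3.png

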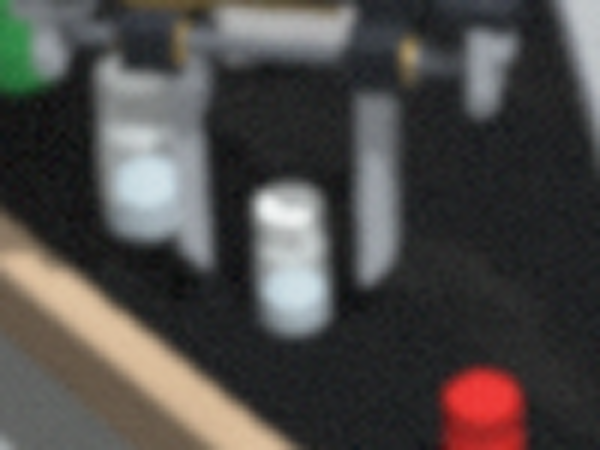

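The two fingers straddle the vial. Its axis is at crop (290,260) and the TCP projects to (287,258). I'll lower 4 mm and close gently.

>>> step_arm:
  series:
    - {"tx":0.5,"ty":0,"tz":-4,"spin":0,"gripper":35}
    - {"tx":0,"ty":0,"tz":0,"spin":0,"gripper":30}
    - {"tx":0,"ty":0,"tz":0,"spin":0,"gripper":26}
    - {"tx":0,"ty":0,"tz":0,"spin":0,"gripper":20}
    - {"tx":0,"ty":0,"tz":0,"spin":0,"gripper":20}
  squeeze: 8

```text
t: 8.87
tcp_pos: [0.447, 0.0732, 0.0249]
eef_rot: [[-0.771, -0.637, 0.001], [-0.637, 0.771, 0.0], [-0.001, -0.0, -1.0]]
force: [-0.0, 0.9, 0.4]
grip_width: 0.272
gripper_force: 8.2
```

>>> step_arm:
  series:
    - {"tx":0,"ty":0,"tz":0,"spin":0,"gripper":20}
    - {"tx":0,"ty":0,"tz":0,"spin":0,"gripper":20}
    - {"tx":0,"ty":0,"tz":0,"spin":0,"gripper":20}
    - {"tx":0,"ty":0,"tz":0,"spin":0,"gripper":20}

```text
t: 9.2
tcp_pos: [0.447, 0.0733, 0.0248]
eef_rot: [[-0.771, -0.637, 0.001], [-0.637, 0.771, 0.0], [-0.001, -0.0, -1.0]]
force: [0.5, 1.6, 5.8]
grip_width: 0.267
gripper_force: 8.0
```

>>> step_arm:
  series:
    - {"tx":0,"ty":0,"tz":5,"spin":0,"gripper":20}
    - {"tx":0,"ty":0,"tz":30,"spin":0,"gripper":20}
    - {"tx":0,"ty":0,"tz":40,"spin":0,"gripper":20}
    - {"tx":0,"ty":0,"tz":40,"spin":0,"gripper":20}
    - {"tx":0,"ty":0,"tz":0,"spin":0,"gripper":20}

```text
t: 9.62
tcp_pos: [0.4494, 0.0734, 0.1463]
eef_rot: [[-0.77, -0.637, 0.01], [-0.637, 0.771, 0.001], [-0.008, -0.006, -1.0]]
force: [1.2, -0.3, 0.6]
grip_width: 0.272
gripper_force: 8.0
```

```bash
python3 - <<'E'
from h import *
a=np.radians(60);X=np.array([np.cos(a),np.sin(a)]);Y=np.array([-X[1],X[0]])
def rep(n,p): p=p[:2]; print(n,p.round(4),'s',(p@X).round(4),'lat',(p@Y).round(4))
rep('vialtruth',np.array([.447,.0733]))
rep('vial top',onz('top0',(341.,272.6),.054)); rep('vial scene',onz('scene0',(303.2,268.5),.054))
for u in [(545,200),(655,190),(660,268),(548,283)]:
    pass
px=lambda u:((u[0]-400)/4+255,u[1]/4+175)
rep('scene face ctr->well',onz('scene2',px((602,236)),.052)+np.r_[X*.068,0])
rep('face BR,z16',onz('scene2',px((660,268)),.016)); rep('face BL',onz('scene2',px((548,283)),.016))
py=lambda u:(u[0]/4+215,u[1]/4+165)
for n,u in (('front top L',(243,290)),('front topR',(300,192)),('front outer L',(290,318)),('front outer R',(342,224))): rep(n,onz('top2',py(u),.082))
rep('well',onz('top2',py((218,222)),.042))
E
```

```text
vialtruth [0.447  0.0733] s 0.287 lat -0.3505
vial top [0.4438 0.0748] s 0.2867 lat -0.3469
vial scene [0.4482 0.073 ] s 0.2873 lat -0.3516
scene face ctr->well [0.5775 0.2426] s 0.4988 lat -0.3788
face BR,z16 [0.5818 0.1738] s 0.4415 lat -0.417
face BL [0.5174 0.2082] s 0.439 lat -0.344
front top L [0.5283 0.2301] s 0.4634 lat -0.3425
front topR [0.5874 0.1954] s 0.4629 lat -0.411
front outer L [0.5108 0.2021] s 0.4305 lat -0.3413
front outer R [0.5674 0.1703] s 0.4312 lat -0.4062
well [0.5773 0.2481] s 0.5035 lat -0.3759
```

>>> step_arm:
  series:
    - {"tx":20,"ty":26,"tz":0,"spin":0,"gripper":20}
    - {"tx":26,"ty":34,"tz":0,"spin":5,"gripper":20}
    - {"tx":25,"ty":33,"tz":0,"spin":5,"gripper":20}
    - {"tx":25,"ty":33,"tz":0,"spin":5,"gripper":20}
    - {"tx":22,"ty":29,"tz":0,"spin":5,"gripper":20}

```text
t: 10.03
tcp_pos: [0.5649, 0.2293, 0.1393]
eef_rot: [[-0.502, -0.865, -0.0], [-0.865, 0.502, -0.0], [0.0, 0.0, -1.0]]
force: [-0.2, -1.4, 0.2]
grip_width: 0.266
gripper_force: 8.0
```

>>> step_arm:
  series:
    - {"tx":15,"ty":18.7,"tz":0,"spin":0,"gripper":20}
    - {"tx":0,"ty":0,"tz":-20,"spin":0,"gripper":20}
    - {"tx":0,"ty":0,"tz":-20,"spin":0,"gripper":20}
    - {"tx":0,"ty":0,"tz":-10,"spin":0,"gripper":20}
    - {"tx":0,"ty":0,"tz":-4,"spin":0,"gripper":20}

```text
t: 10.45
tcp_pos: [0.5782, 0.2456, 0.0835]
eef_rot: [[-0.506, -0.862, -0.003], [-0.862, 0.506, -0.001], [0.003, 0.002, -1.0]]
force: [-0.1, -0.9, 0.2]
grip_width: 0.266
gripper_force: 8.0
```

>>> step_arm:
  series:
    - {"tx":0,"ty":0,"tz":0,"spin":0,"gripper":20}
    - {"tx":0,"ty":0,"tz":0,"spin":0,"gripper":20}

```text
t: 10.62
tcp_pos: [0.5794, 0.2459, 0.0865]
eef_rot: [[-0.506, -0.862, 0.001], [-0.862, 0.506, 0.0], [-0.001, -0.001, -1.0]]
force: [0.1, 0.0, 0.1]
grip_width: 0.266
gripper_force: 8.0
```

>>> step_arm:
  series:
    - {"tx":0.8,"ty":1.1,"tz":-6,"spin":0,"gripper":20}
    - {"tx":0,"ty":0,"tz":-5,"spin":0,"gripper":20}
    - {"tx":0,"ty":0,"tz":-4,"spin":0,"gripper":20}
    - {"tx":0,"ty":0,"tz":-1,"spin":0,"gripper":20}
    - {"tx":0,"ty":0,"tz":0,"spin":0,"gripper":20}

```text
t: 11.03
tcp_pos: [0.5797, 0.2471, 0.0691]
eef_rot: [[-0.506, -0.862, -0.001], [-0.862, 0.506, -0.0], [0.0, 0.0, -1.0]]
force: [0.6, 0.1, 0.1]
grip_width: 0.267
gripper_force: 8.0
```

>>> step_arm:
  series:
    - {"tx":0,"ty":0,"tz":-1,"spin":0,"gripper":20}
    - {"tx":0,"ty":0,"tz":-1,"spin":0,"gripper":20}
    - {"tx":0,"ty":0,"tz":-1,"spin":0,"gripper":20}
    - {"tx":0,"ty":0,"tz":0,"spin":0,"gripper":20}

```text
t: 11.37
tcp_pos: [0.5798, 0.2471, 0.0663]
eef_rot: [[-0.506, -0.862, -0.0], [-0.862, 0.506, -0.0], [0.0, 0.0, -1.0]]
force: [-0.5, -0.0, -0.3]
grip_width: 0.268
gripper_force: 8.0
```

Vial bottom is now about 0.5 mm below the block top with no force. I'll keep lowering in small steps.

>>> step_arm:
  series:
    - {"tx":0,"ty":0,"tz":-0.7,"spin":0,"gripper":20}
    - {"tx":0,"ty":0,"tz":-0.7,"spin":0,"gripper":20}
    - {"tx":0,"ty":0,"tz":0,"spin":0,"gripper":20}

```text
t: 11.62
tcp_pos: [0.5798, 0.2471, 0.0649]
eef_rot: [[-0.506, -0.862, -0.0], [-0.862, 0.506, -0.0], [0.0, 0.0, -1.0]]
force: [-0.8, -0.6, -0.3]
grip_width: 0.266
gripper_force: 8.0
```

>>> step_arm:
  series:
    - {"tx":0,"ty":0,"tz":-0.7,"spin":0,"gripper":20}
    - {"tx":0,"ty":0,"tz":-0.7,"spin":0,"gripper":20}
    - {"tx":0,"ty":0,"tz":0,"spin":0,"gripper":20}

```text
t: 11.87
tcp_pos: [0.5798, 0.2471, 0.0635]
eef_rot: [[-0.506, -0.862, -0.0], [-0.862, 0.506, -0.0], [0.0, 0.0, -1.0]]
force: [-0.9, -1.1, -0.1]
grip_width: 0.265
gripper_force: 8.0
```

>>> step_arm:
  series:
    - {"tx":-0.3,"ty":-0.4,"tz":-0.8,"spin":0,"gripper":20}
    - {"tx":0,"ty":0,"tz":-0.8,"spin":0,"gripper":20}
    - {"tx":0,"ty":0,"tz":-0.8,"spin":0,"gripper":20}
    - {"tx":0,"ty":0,"tz":0,"spin":0,"gripper":20}

```text
t: 12.2
tcp_pos: [0.5796, 0.2467, 0.0611]
eef_rot: [[-0.506, -0.862, 0.0], [-0.862, 0.506, 0.0], [-0.0, -0.0, -1.0]]
force: [1.0, -0.4, -1.6]
grip_width: 0.269
gripper_force: 8.0
```

>>> step_arm:
  series:
    - {"tx":0,"ty":0,"tz":-1,"spin":0,"gripper":20}
    - {"tx":0,"ty":0,"tz":-1,"spin":0,"gripper":20}
    - {"tx":0,"ty":0,"tz":-1,"spin":0,"gripper":20}
    - {"tx":0,"ty":0,"tz":-1,"spin":0,"gripper":20}
    - {"tx":0,"ty":0,"tz":0,"spin":0,"gripper":20}

```text
t: 12.62
tcp_pos: [0.5795, 0.2467, 0.057]
eef_rot: [[-0.506, -0.863, -0.0], [-0.863, 0.506, -0.0], [0.0, 0.0, -1.0]]
force: [2.0, 0.1, -0.0]
grip_width: 0.267
gripper_force: 8.0
```

>>> step_arm:
  series:
    - {"tx":0,"ty":0,"tz":-1,"spin":0,"gripper":20}
    - {"tx":0,"ty":0,"tz":-1,"spin":0,"gripper":20}
    - {"tx":0,"ty":0,"tz":-1,"spin":0,"gripper":20}
    - {"tx":0,"ty":0,"tz":0,"spin":0,"gripper":20}

```text
t: 12.95
tcp_pos: [0.5796, 0.2467, 0.0541]
eef_rot: [[-0.506, -0.862, -0.0], [-0.862, 0.506, -0.0], [0.0, 0.0, -1.0]]
force: [0.5, 0.8, -0.3]
grip_width: 0.271
gripper_force: 8.0
```

Floor is expected at TCP z of about 0.048, so 6 mm to go.

>>> step_arm:
  series:
    - {"tx":0,"ty":0,"tz":-1,"spin":0,"gripper":20}
    - {"tx":0,"ty":0,"tz":-1,"spin":0,"gripper":20}
    - {"tx":0,"ty":0,"tz":-1,"spin":0,"gripper":20}
    - {"tx":0,"ty":0,"tz":-1,"spin":0,"gripper":20}
    - {"tx":0,"ty":0,"tz":0,"spin":0,"gripper":20}

```text
t: 13.37
tcp_pos: [0.5796, 0.2467, 0.0501]
eef_rot: [[-0.506, -0.862, 0.0], [-0.862, 0.506, 0.0], [-0.0, -0.0, -1.0]]
force: [1.2, 0.7, -0.3]
grip_width: 0.269
gripper_force: 8.0
```

>>> step_arm:
  series:
    - {"tx":0,"ty":0,"tz":-0.5,"spin":0,"gripper":20}
    - {"tx":0,"ty":0,"tz":-0.5,"spin":0,"gripper":20}
    - {"tx":0,"ty":0,"tz":-0.5,"spin":0,"gripper":20}
    - {"tx":0,"ty":0,"tz":0,"spin":0,"gripper":20}

```text
t: 13.7
tcp_pos: [0.5796, 0.2467, 0.0487]
eef_rot: [[-0.506, -0.862, 0.0], [-0.862, 0.506, 0.0], [-0.0, -0.0, -1.0]]
force: [1.6, 1.3, 0.7]
grip_width: 0.272
gripper_force: 8.0
```

>>> step_arm:
  series:
    - {"tx":0,"ty":0,"tz":-0.5,"spin":0,"gripper":20}
    - {"tx":0,"ty":0,"tz":-0.4,"spin":0,"gripper":20}
    - {"tx":0,"ty":0,"tz":0,"spin":0,"gripper":20}

```text
t: 13.95
tcp_pos: [0.5796, 0.2467, 0.0479]
eef_rot: [[-0.506, -0.862, 0.0], [-0.862, 0.506, 0.0], [-0.0, -0.0, -1.0]]
force: [1.5, 0.7, 1.3]
grip_width: 0.269
gripper_force: 8.0
```

The vial is at floor height with a light touch. I'll release it, rise clear and check.

>>> step_arm:
  series:
    - {"tx":0,"ty":0,"tz":0,"spin":0,"gripper":28}
    - {"tx":0,"ty":0,"tz":0,"spin":0,"gripper":34}
    - {"tx":0,"ty":0,"tz":0,"spin":0,"gripper":44}
    - {"tx":0,"ty":0,"tz":0,"spin":0,"gripper":44}
    - {"tx":0,"ty":0,"tz":0,"spin":0,"gripper":44}

```text
t: 14.37
tcp_pos: [0.5794, 0.2467, 0.0477]
eef_rot: [[-0.506, -0.862, -0.0], [-0.862, 0.506, -0.0], [0.0, 0.0, -1.0]]
force: [0.3, -0.0, 0.8]
grip_width: 0.465
gripper_force: 0.0
```

>>> step_arm:
  series:
    - {"tx":0,"ty":0,"tz":10,"spin":0,"gripper":44}
    - {"tx":0,"ty":0,"tz":25,"spin":0,"gripper":44}
    - {"tx":0,"ty":0,"tz":30,"spin":0,"gripper":44}
    - {"tx":0,"ty":0,"tz":30,"spin":0,"gripper":44}
    - {"tx":-20,"ty":-34.6,"tz":0,"spin":0,"gripper":0}

```text
t: 14.78
tcp_pos: [0.5636, 0.2159, 0.1503]
eef_rot: [[-0.504, -0.864, 0.012], [-0.864, 0.504, 0.004], [-0.009, -0.008, -1.0]]
force: [1.3, -1.1, 1.2]
grip_width: 0.429
gripper_force: 0.0
```

>>> step_arm:
  series:
    - {"tx":-20,"ty":-34.6,"tz":0,"spin":0,"gripper":0}
    - {"tx":-20,"ty":-34.6,"tz":0,"spin":0,"gripper":0}
    - {"tx":0,"ty":0,"tz":0,"spin":0,"gripper":0}

```text
t: 15.03
tcp_pos: [0.5168, 0.1389, 0.1434]
eef_rot: [[-0.508, -0.861, -0.001], [-0.861, 0.508, -0.001], [0.001, 0.001, -1.0]]
force: [0.2, -0.5, 0.7]
grip_width: 0.223
gripper_force: 0.0
```

```bash
python3 - <<'E'
from h import *
s=manip.state();print(s['t'],s['tcp_pos'],s['force'],s['grip_width'])
t=snap('top','top4')['pixels'][:,:,::-1];c=snap('scene','scene4')['pixels'][:,:,::-1]
r=lambda a:cv2.resize(a,None,fx=4,fy=4,interpolation=cv2.INTER_CUBIC)
cv2.imwrite('pics/m4.png',np.hstack([r(t[165:290,215:315]),r(c[150:275,255:355])]))
E
```

```text
15.0333 [0.5168361  0.1388757  0.14344943] [ 0.17551876 -0.53601004  0.73456571] 0.2227604558375129
```

View pics/m4.png

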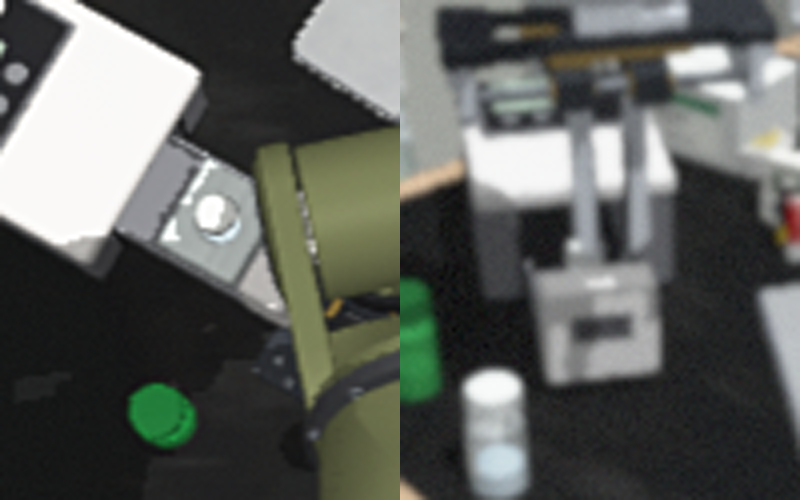

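The vial stands in the well with its cap at top crop (214,214), and the drawer is still out. I'll lower the closed fingers in front of it and press.

>>> step_arm:
  series:
    - {"tx":0,"ty":0,"tz":-30,"spin":0,"gripper":0}
    - {"tx":0,"ty":0,"tz":-30,"spin":0,"gripper":0}
    - {"tx":0,"ty":0,"tz":-30,"spin":0,"gripper":0}
    - {"tx":0,"ty":0,"tz":-10,"spin":0,"gripper":0}
    - {"tx":0,"ty":0,"tz":0,"spin":0,"gripper":0}
  squeeze: 20

```text
t: 15.55
tcp_pos: [0.5189, 0.1434, 0.041]
eef_rot: [[-0.505, -0.863, -0.004], [-0.863, 0.505, -0.001], [0.003, 0.003, -1.0]]
force: [-0.6, -0.2, -0.4]
grip_width: 0.002
gripper_force: 0.0
```

>>> step_arm:
  series:
    - {"tx":4,"ty":6.9,"tz":0,"spin":0,"gripper":0}
    - {"tx":6,"ty":10.4,"tz":0,"spin":0,"gripper":0}
    - {"tx":6,"ty":10.4,"tz":0,"spin":0,"gripper":0}
    - {"tx":4,"ty":6.9,"tz":0,"spin":0,"gripper":0}
    - {"tx":1.5,"ty":2.6,"tz":0,"spin":0,"gripper":0}

```text
t: 15.97
tcp_pos: [0.5425, 0.1816, 0.0446]
eef_rot: [[-0.505, -0.863, 0.003], [-0.863, 0.505, 0.001], [-0.002, -0.002, -1.0]]
force: [-2.3, -2.5, 1.5]
grip_width: 0.005
gripper_force: 1.4
```

>>> step_arm:
  series:
    - {"tx":1,"ty":1.73,"tz":0,"spin":0,"gripper":0}
    - {"tx":1,"ty":1.73,"tz":0,"spin":0,"gripper":0}
    - {"tx":1,"ty":1.73,"tz":0,"spin":0,"gripper":0}
    - {"tx":1,"ty":1.73,"tz":0,"spin":0,"gripper":0}
    - {"tx":1,"ty":1.73,"tz":0,"spin":0,"gripper":0}

```text
t: 16.38
tcp_pos: [0.5462, 0.1886, 0.043]
eef_rot: [[-0.506, -0.862, 0.0], [-0.862, 0.506, -0.0], [0.0, -0.0, -1.0]]
force: [-1.5, -3.7, 2.3]
grip_width: 0.005
gripper_force: 1.8
```

>>> step_arm:
  series:
    - {"tx":2,"ty":3.46,"tz":0,"spin":0,"gripper":0}
    - {"tx":2,"ty":3.46,"tz":0,"spin":0,"gripper":0}
    - {"tx":2,"ty":3.46,"tz":0,"spin":0,"gripper":0}
    - {"tx":2,"ty":3.46,"tz":0,"spin":0,"gripper":0}
    - {"tx":2,"ty":3.46,"tz":0,"spin":0,"gripper":0}

```text
t: 16.8
tcp_pos: [0.5564, 0.2063, 0.0428]
eef_rot: [[-0.506, -0.862, 0.0], [-0.862, 0.506, -0.0], [0.0, -0.0, -1.0]]
force: [-0.6, -5.4, 2.7]
grip_width: 0.005
gripper_force: 2.3
```

>>> step_arm:
  series:
    - {"tx":2,"ty":3.46,"tz":0,"spin":0,"gripper":0}
    - {"tx":2,"ty":3.46,"tz":0,"spin":0,"gripper":0}
    - {"tx":2,"ty":3.46,"tz":0,"spin":0,"gripper":0}
    - {"tx":2,"ty":3.46,"tz":0,"spin":0,"gripper":0}
    - {"tx":2,"ty":3.46,"tz":0,"spin":0,"gripper":0}

```text
t: 17.22
tcp_pos: [0.5663, 0.2236, 0.0428]
eef_rot: [[-0.506, -0.862, -0.0], [-0.862, 0.506, -0.0], [0.0, -0.0, -1.0]]
force: [-0.4, -5.4, 2.2]
grip_width: 0.004
gripper_force: 2.5
```

>>> step_arm:
  series:
    - {"tx":2,"ty":3.46,"tz":0,"spin":0,"gripper":0}
    - {"tx":2,"ty":3.46,"tz":0,"spin":0,"gripper":0}
    - {"tx":2,"ty":3.46,"tz":0,"spin":0,"gripper":0}
    - {"tx":2,"ty":3.46,"tz":0,"spin":0,"gripper":0}
    - {"tx":2,"ty":3.46,"tz":0,"spin":0,"gripper":0}

```text
t: 17.63
tcp_pos: [0.5763, 0.2408, 0.0428]
eef_rot: [[-0.506, -0.862, -0.0], [-0.862, 0.506, -0.0], [0.0, -0.0, -1.0]]
force: [-0.6, -7.0, 1.5]
grip_width: 0.005
gripper_force: 2.8
```

>>> step_arm:
  series:
    - {"tx":1.5,"ty":2.6,"tz":0,"spin":0,"gripper":0}
    - {"tx":1.5,"ty":2.6,"tz":0,"spin":0,"gripper":0}
    - {"tx":1.5,"ty":2.6,"tz":0,"spin":0,"gripper":0}
    - {"tx":1.5,"ty":2.6,"tz":0,"spin":0,"gripper":0}
    - {"tx":1.5,"ty":2.6,"tz":0,"spin":0,"gripper":0}

```text
t: 18.05
tcp_pos: [0.5838, 0.2536, 0.0427]
eef_rot: [[-0.506, -0.862, -0.0], [-0.862, 0.506, -0.001], [0.001, -0.0, -1.0]]
force: [0.1, -6.5, 1.3]
grip_width: 0.003
gripper_force: 2.8
```

>>> step_arm:
  series:
    - {"tx":0.7,"ty":1.2,"tz":0,"spin":0,"gripper":0}
    - {"tx":0.5,"ty":0.87,"tz":0,"spin":0,"gripper":0}
    - {"tx":0,"ty":0,"tz":0,"spin":0,"gripper":0}

```text
t: 18.3
tcp_pos: [0.5849, 0.2559, 0.0426]
eef_rot: [[-0.506, -0.862, -0.0], [-0.862, 0.506, -0.0], [0.0, 0.0, -1.0]]
force: [-0.0, -4.8, 2.0]
grip_width: 0.002
gripper_force: 2.1
```

>>> step_arm:
  series:
    - {"tx":0.5,"ty":0.87,"tz":0,"spin":0,"gripper":0}
    - {"tx":0.5,"ty":0.87,"tz":0,"spin":0,"gripper":0}
    - {"tx":0.5,"ty":0.87,"tz":0,"spin":0,"gripper":0}
    - {"tx":0.5,"ty":0.87,"tz":0,"spin":0,"gripper":0}
    - {"tx":0,"ty":0,"tz":0,"spin":0,"gripper":0}

```text
t: 18.72
tcp_pos: [0.5869, 0.2593, 0.0426]
eef_rot: [[-0.506, -0.862, -0.0], [-0.862, 0.506, -0.0], [0.0, 0.0, -1.0]]
force: [0.1, -4.7, 2.0]
grip_width: 0.006
gripper_force: 2.2
```

>>> step_arm:
  series:
    - {"tx":0.3,"ty":0.52,"tz":0,"spin":0,"gripper":0}
    - {"tx":0.3,"ty":0.52,"tz":0,"spin":0,"gripper":0}
    - {"tx":0,"ty":0,"tz":0,"spin":0,"gripper":0}

```text
t: 18.97
tcp_pos: [0.5875, 0.2603, 0.0426]
eef_rot: [[-0.506, -0.862, -0.0], [-0.862, 0.506, -0.0], [0.0, 0.0, -1.0]]
force: [-0.7, -5.2, 2.0]
grip_width: 0.005
gripper_force: 2.2
```

>>> step_arm:
  series:
    - {"tx":0.3,"ty":0.52,"tz":0,"spin":0,"gripper":0}
    - {"tx":0.3,"ty":0.52,"tz":0,"spin":0,"gripper":0}
    - {"tx":0,"ty":0,"tz":0,"spin":0,"gripper":0}

```text
t: 19.22
tcp_pos: [0.5881, 0.2613, 0.0426]
eef_rot: [[-0.506, -0.862, -0.0], [-0.862, 0.506, -0.0], [0.0, 0.0, -1.0]]
force: [0.6, -5.2, 1.4]
grip_width: 0.005
gripper_force: 2.2
```

>>> step_arm:
  series:
    - {"tx":0.3,"ty":0.52,"tz":0,"spin":0,"gripper":0}
    - {"tx":0.3,"ty":0.52,"tz":0,"spin":0,"gripper":0}
    - {"tx":0,"ty":0,"tz":0,"spin":0,"gripper":0}

```text
t: 19.47
tcp_pos: [0.5887, 0.2624, 0.0426]
eef_rot: [[-0.506, -0.862, -0.0], [-0.862, 0.506, -0.0], [0.0, 0.0, -1.0]]
force: [-0.1, -5.2, 1.9]
grip_width: 0.007
gripper_force: 2.2
```

>>> step_arm:
  series:
    - {"tx":0.3,"ty":0.52,"tz":0,"spin":0,"gripper":0}
    - {"tx":0.3,"ty":0.52,"tz":0,"spin":0,"gripper":0}
    - {"tx":0,"ty":0,"tz":0,"spin":0,"gripper":0}

```text
t: 19.72
tcp_pos: [0.5893, 0.2634, 0.0426]
eef_rot: [[-0.506, -0.862, -0.0], [-0.862, 0.506, -0.0], [0.0, -0.0, -1.0]]
force: [0.3, -4.5, 0.8]
grip_width: 0.007
gripper_force: 2.2
```

>>> step_arm:
  series:
    - {"tx":0.3,"ty":0.52,"tz":0,"spin":0,"gripper":0}
    - {"tx":0.3,"ty":0.52,"tz":0,"spin":0,"gripper":0}
    - {"tx":0,"ty":0,"tz":0,"spin":0,"gripper":0}

```text
t: 19.97
tcp_pos: [0.5899, 0.2644, 0.0427]
eef_rot: [[-0.506, -0.862, -0.0], [-0.862, 0.506, -0.0], [0.0, -0.0, -1.0]]
force: [0.6, -5.5, 2.4]
grip_width: 0.005
gripper_force: 2.2
```

>>> step_arm:
  series:
    - {"tx":0.3,"ty":0.52,"tz":0,"spin":0,"gripper":0}
    - {"tx":0.3,"ty":0.52,"tz":0,"spin":0,"gripper":0}
    - {"tx":0,"ty":0,"tz":0,"spin":0,"gripper":0}

```text
t: 20.22
tcp_pos: [0.5905, 0.2654, 0.0426]
eef_rot: [[-0.506, -0.862, -0.0], [-0.862, 0.506, -0.0], [0.0, -0.0, -1.0]]
force: [0.5, -4.9, 2.1]
grip_width: 0.001
gripper_force: 2.3
```

>>> step_arm:
  series:
    - {"tx":0.3,"ty":0.52,"tz":0,"spin":0,"gripper":0}
    - {"tx":0.3,"ty":0.52,"tz":0,"spin":0,"gripper":0}
    - {"tx":0,"ty":0,"tz":0,"spin":0,"gripper":0}

```text
t: 20.47
tcp_pos: [0.5911, 0.2665, 0.0426]
eef_rot: [[-0.506, -0.862, -0.0], [-0.862, 0.506, -0.0], [0.0, -0.0, -1.0]]
force: [-0.1, -5.0, 0.9]
grip_width: 0.007
gripper_force: 2.3
```

>>> step_arm:
  series:
    - {"tx":0.3,"ty":0.52,"tz":0,"spin":0,"gripper":0}
    - {"tx":0.3,"ty":0.52,"tz":0,"spin":0,"gripper":0}
    - {"tx":0,"ty":0,"tz":0,"spin":0,"gripper":0}

```text
t: 20.72
tcp_pos: [0.5917, 0.2675, 0.0426]
eef_rot: [[-0.506, -0.862, -0.0], [-0.862, 0.506, -0.0], [0.001, -0.0, -1.0]]
force: [0.0, -6.3, 2.2]
grip_width: 0.003
gripper_force: 2.3
```

>>> step_arm:
  series:
    - {"tx":0.3,"ty":0.52,"tz":0,"spin":0,"gripper":0}
    - {"tx":0.3,"ty":0.52,"tz":0,"spin":0,"gripper":0}
    - {"tx":0,"ty":0,"tz":0,"spin":0,"gripper":0}

```text
t: 20.97
tcp_pos: [0.5923, 0.2685, 0.0426]
eef_rot: [[-0.506, -0.862, -0.0], [-0.862, 0.506, -0.0], [0.0, -0.0, -1.0]]
force: [0.5, -5.5, 1.9]
grip_width: 0.007
gripper_force: 2.5
```

>>> step_arm:
  series:
    - {"tx":0.3,"ty":0.52,"tz":0,"spin":0,"gripper":0}
    - {"tx":0.3,"ty":0.52,"tz":0,"spin":0,"gripper":0}
    - {"tx":0,"ty":0,"tz":0,"spin":0,"gripper":0}

```text
t: 21.22
tcp_pos: [0.5926, 0.269, 0.0426]
eef_rot: [[-0.506, -0.862, -0.001], [-0.862, 0.506, -0.002], [0.002, 0.0, -1.0]]
force: [-4.1, -11.1, 5.4]
grip_width: 0.005
gripper_force: 5.3
```

That's the end stop, at about 11.7 N along the press. I'll back off slowly, since the force should vanish at the shut position if the latch caught.

>>> step_arm:
  series:
    - {"tx":-2,"ty":-3.46,"tz":0,"spin":0,"gripper":0}
    - {"tx":-3,"ty":-5.2,"tz":0,"spin":0,"gripper":0}
    - {"tx":-5,"ty":-8.7,"tz":0,"spin":0,"gripper":0}
    - {"tx":-5,"ty":-8.7,"tz":0,"spin":0,"gripper":0}
    - {"tx":0,"ty":0,"tz":0,"spin":0,"gripper":0}

```text
t: 21.63
tcp_pos: [0.5771, 0.2429, 0.0427]
eef_rot: [[-0.507, -0.862, -0.001], [-0.862, 0.507, 0.0], [0.0, 0.001, -1.0]]
force: [0.3, -0.2, -0.2]
grip_width: -0.0
gripper_force: 0.0
```

>>> step_arm:
  series:
    - {"tx":-15,"ty":-26,"tz":0,"spin":0,"gripper":0}
    - {"tx":-20,"ty":-34.6,"tz":0,"spin":0,"gripper":0}
    - {"tx":-10,"ty":-15,"tz":20,"spin":0,"gripper":0}
    - {"tx":0,"ty":0,"tz":40,"spin":0,"gripper":0}
    - {"tx":0,"ty":0,"tz":40,"spin":0,"gripper":0}

```text
t: 22.05
tcp_pos: [0.5319, 0.1675, 0.1435]
eef_rot: [[-0.507, -0.862, -0.002], [-0.862, 0.507, -0.0], [0.001, 0.002, -1.0]]
force: [0.2, 0.5, 0.7]
grip_width: 0.005
gripper_force: 0.0
```

>>> step_arm:
  series:
    - {"tx":-30,"ty":-20,"tz":0,"spin":-5,"gripper":0}
    - {"tx":-30,"ty":-20,"tz":0,"spin":-5,"gripper":0}
    - {"tx":0,"ty":-35,"tz":0,"spin":-5,"gripper":0}
    - {"tx":0,"ty":-35,"tz":0,"spin":-5,"gripper":0}
    - {"tx":0,"ty":0,"tz":0,"spin":0,"gripper":0}

```text
t: 22.47
tcp_pos: [0.4729, 0.0546, 0.1434]
eef_rot: [[-0.776, -0.631, 0.001], [-0.631, 0.776, -0.0], [-0.001, -0.001, -1.0]]
force: [-0.1, 0.8, 0.3]
grip_width: 0.006
gripper_force: 0.0
```

```bash
python3 - <<'E'
from h import *
s=manip.state();print(s['t'],s['tcp_pos'],s['force'])
t=snap('top','top5')['pixels'][:,:,::-1];c=snap('scene','scene5')['pixels'][:,:,::-1]
r=lambda a:cv2.resize(a,(400,300))
f=lambda a:cv2.resize(a,(400,300),interpolation=cv2.INTER_CUBIC)
cv2.imwrite('pics/m5.png',np.vstack([np.hstack([r(t),r(c)]),np.hstack([f(t[150:240,180:300]),f(c[155:245,240:360])])]))
E
```

```text
22.4667 [0.4729217  0.05458651 0.14339626] [-0.1117206   0.79375096  0.31047663]
```

View pics/m5.png

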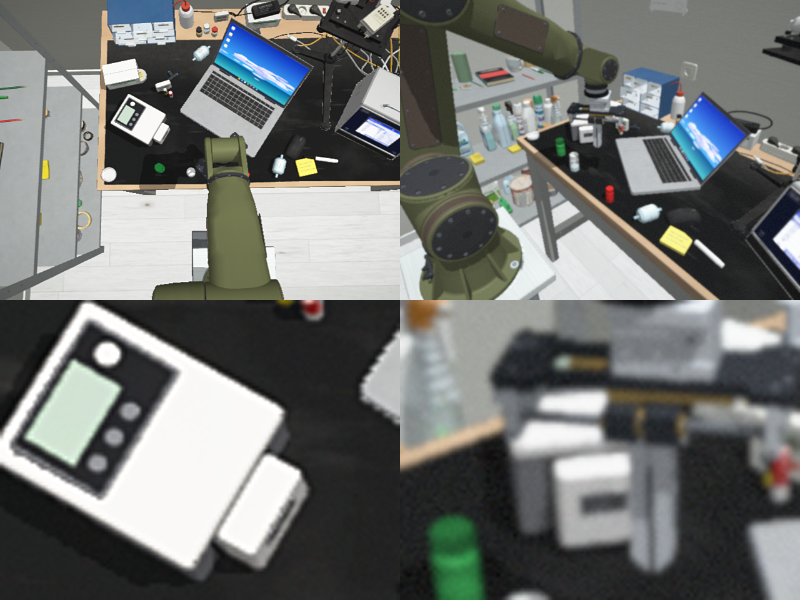

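The drawer is shut and latched, with its front at its original position near top (262,213). The gripper is clear, and the petri dish, capsule and mouse haven't moved. Handing in.

```bash
python3 -c "
from rig import manip
print(manip.sign_off())"
```

```text
the job is handed in; nothing more can be done
None
```

The vial stands in the reader's well and the drawer is latched shut; the job is handed in at about 22.5 s, with a peak press of about 12 N along the drawer and the bystanders apparently unmoved.

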